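# Load the sewing template and key in the start sequence

### The arm

A 6-joint arm with a two-finger parallel gripper is mounted at the origin on the work surface. World frame = base frame: x ahead of the robot, y to its left, z up, the work surface at z = 0. Lengths are in m, angles in rad, forces in N, time in s.
With the tool pointing down it reaches from about 0.4 to 0.825 m from the base axis. Payload 7 kg.
Tool frame: the origin (TCP) lies at the very end of the fingers, on their centre line; the grasp point (between the pads) lies 19 mm behind it (grip_depth is the distance from the TCP to the grasp point, in m); z points along the fingers, y is the direction in which the jaws open and shut (so a half turn about z gives the same grasp; the last joint's range is limited). The gripper opens to 88 mm and grips with 3 to 60 N. Pads are 19 mm wide; open, the fingers measure 130 mm over their backs; the gripper's body (78 mm by 193 mm) begins 47 mm behind the grasp point.
Start: joints at [1.397, 0.359, 0.012, 0, -1.224, -0.288], TCP at [0.301, 0.604, 0.227] pointing down, gripper open.
Joint ranges: [-3.07, 3.07], [-1.43, 2.12], [-1.02, 1.25], [-3.03, 1.67], [-3.05, -0], [-3.03, 3.03]. Speed limits (rad/s): [2.39, 2.39, 3.01, 3.14, 3.14, 3.14].

### API

Orientations are given as [roll, pitch, yaw] about the fixed x, y, z axes, in that order (R = Rz(yaw) Ry(pitch) Rx(roll)).
In Python, from station import get_state, grab_frame, get_calibration, job_done, grip_depth gives the robot as it stands. The module is installed in compiled form; this text tells all that it offers.
- The arm moves only by the shell command python3 -m crank 'ROWS' [FORCE]. ROWS is JSON, a list of rows, each an object with "turn": the turn, a rotation vector about the tool's x, y, z each as a share of 2 pi rad, from -1 to 1, a list of three; "slide": the shift along the tool's x, y, z each as a share of 0.5 m, from -1 to 1, a list of three; "fingers": the opening, from -1 (shut) to 1 (fully open). A call has 1 to 5 rows; each row is the pose to reach, as a shift and turn from the pose commanded when the call began, along the tool's axes at that moment, turning the shorter way round; what a row does not reach only later rows make up. A row lasts 1/12 s, in which the tool goes at most 41.7 mm and 7.16 degrees, less where a joint would pass 70% of its speed; a pose out of reach is approached as far as the arm can. A call with a number of a shift or a turn outside -1 to 1 is refused whole. A call with a gripper value outside its range is refused whole. The fingers move at their own pace and stop on an object; FORCE is the grip in N (left out, the last holds). Time passes only in rows, so rows that repeat a pose let the fingers close. It gives the time, the measured TCP pose, the force and the opening at its end, in the units of the state.
- get_state(): the state, without advancing time (a new reading comes with each control period).
- grab_frame(name): name is "scene" or "top" or "wrist"; returns the picture (384x512x3 uint8, red, green, blue); there is no depth.
- get_calibration(name): a dict with "K" (3x3 intrinsics, pixels), "pose" (4x4, takes a point from camera to world coordinates). Camera axes: x right, y up, looking along -z (the intrinsics and any distortion apply to the point x, -y, -z); pixel columns grow to the right and rows downward; lengths in m; the calibration is good to about 2 mm. The wrist camera is an equidistant fisheye: a pixel r from the principal point sees the ray r / f radians off the axis. A picture is of the moment at which its call begins: read the wrist's pose just before it. get_calibration takes no time and is no camera call; for the wrist camera it gives the pose at the moment of the call.
- job_done(): hands the job in, once; it reports no verdict.
The state is a dict: "t": time; "q": joint angles; "qd": joint speeds; "joint_efforts": joint torques, N m; "eef_pos": TCP position; "ee_rot": TCP orientation; "force": force on the tool from outside, world axes, zero at the start; "moment": the same for the moment, N m; "width": finger opening in m.
Only numpy, scipy, OpenCV 4.12 (cv2) and the standard library are available. Lean on these libraries where they do the work, as an engineer would, in place of code of your own. Each camera call takes 0.05 s, during which the arm holds its last target.

### The job

Clear the steel pattern weight off the machine bed and stand it in the black tray, then lift the yellow template off the control panel and lay it flat on the bed, snug against both steel stops, and let go of it. Then key in the start sequence on the panel: the square key, the bar key, the square key again, and last the triangle key, each pressed fully down on its own and let come back up. Do not press the other keys, press nothing before the template is in place, and leave the thread cones and the screwdriver where they are.

Things in the scene. Friction and masses are not known exactly. Their poses are not given: they have to be found in the camera images.
- panel: Grey control panel fixed to the bench, 150 mm (its x) by 190 mm (its y). Key face 45 mm high, surrounded by a 7 mm thick dark guard rim whose top is 67 mm high. Six square bright bezels (44 mm) in 2 rows along x (58 mm apart) by 3 columns along y (52 mm apart); five carry black keys, in an order that changes, and one is blank (no key). Origin: centre of its underside. z up.
- template: Yellow sewing template, a rigid 180 mm (its x) by 260 mm (its y) by 5 mm plate, 0.24 to 0.39 kg, with two windows and a black bow handle across its middle. It starts lying on the panel's guard rim, over the keys. The two ways round (half turn) are the same. Origin: centre of its underside.
- template_grip (a point): Centre of the template's handle bar, 34 mm above the plate's underside. The bar runs 90 mm along the template's x, is 14 mm wide in y and 14 mm high; 22 mm of free space between bar and plate, posts at its two ends (40 mm off centre).
- bed: Machine bed fixed to the bench: green-grey plate 220 mm (its x) by 300 mm (its y), 20 mm thick, with two steel stops standing 12 mm above its surface: a long one along its far (+x) edge, its inner face 90 mm from the bed's centre, and one across its +y end, its inner face 130 mm from the centre. Origin: centre of its underside. The bed may be on either side of the bench, the panel on the other.
- seat (a point): Point on the bed's surface at its centre, 20 mm above the bench, axes as the bed's: the template's origin is here, and its sides parallel to the bed's, when it lies flat against both stops.
- weight: Loose steel pattern weight, 0.25 to 0.46 kg: round foot 56 mm across and 20 mm high, upright round knob 22 mm across from 23 to 62 mm height. It starts standing on the bed. Origin: centre of its underside.
- tray: Black open tray fixed to the bench between bed and panel, 120 x 120 mm, 25 mm high, walls 4 mm, floor about 4 mm. Origin: centre of its underside.
- key_square (a joint): Black square key, 28 x 28 mm. Joint value: 0 up, 0.005 m fully down; a spring pushes it back (1.2 N to start, 4 N fully down).
- key_square_top (a point): Centre of the top face of the square key when up; 14 mm above the panel face, 8 mm below the rim. z up, x and y along the panel's.
- key_bar (a joint): Black long bar key, 12 mm in x by 38 mm in y. Joint value: 0 up, 0.005 m fully down; a spring pushes it back (1.2 N to start, 4 N fully down).
- key_bar_top (a point): Centre of the top face of the long bar key when up; 14 mm above the panel face, 8 mm below the rim. z up, x and y along the panel's.
- key_triangle (a joint): Black triangular key, 34 mm wide at its base, 30 mm from base to blunt tip, tip to the panel's +x. Joint value: 0 up, 0.005 m fully down; a spring pushes it back (1.2 N to start, 4 N fully down).
- key_triangle_top (a point): Centre of the top face of the triangular key when up; 14 mm above the panel face, 8 mm below the rim. z up, x and y along the panel's.
- key_plus (a joint): Black plus-shaped key, 34 mm across with 10 mm wide arms. Joint value: 0 up, 0.005 m fully down; a spring pushes it back (1.2 N to start, 4 N fully down).
- key_plus_top (a point): Centre of the top face of the plus-shaped key when up; 14 mm above the panel face, 8 mm below the rim. z up, x and y along the panel's.
- key_dot (a joint): Black small round key, 16 mm across. Joint value: 0 up, 0.005 m fully down; a spring pushes it back (1.2 N to start, 4 N fully down).
- key_dot_top (a point): Centre of the top face of the small round key when up; 14 mm above the panel face, 8 mm below the rim. z up, x and y along the panel's.
- cone_a: Bystander: grey thread cone standing on the bench in line with the tray, nearer to the robot than it or beyond it, loose, 60 mm across at the foot, 148 mm tall, 0.3 kg. Origin: centre of its underside.
- cone_b: Bystander: grey thread cone standing on the bench beyond both tray and other cone, loose, 60 mm across at the foot, 148 mm tall, 0.3 kg. Origin: centre of its underside.
- driver: Bystander: loose screwdriver, 160 mm long, lying on the bench near the robot. Origin: underside, about mid length; its x axis runs from handle to tip.

How it is judged:
On the way, in this order (a step that is already met when the one before it is completed fails the run):
1. the weight stands in the tray, let go (x of weight in the frame of tray between -0.04 and 0.04 m and y of weight in the frame of tray between -0.04 and 0.04 m and z of weight in the frame of tray below 0.012 m and angle between weight's own z axis and vertical below 0.1 rad and contact force between weight and the fingers below 0.05 N and linear speed of weight below 0.02 m/s), for 0.2 s.
2. the template lies flat on the bed against both stops, let go (x of template in the frame of seat between -0.004 and 0.003 m and y of template in the frame of seat between -0.004 and 0.003 m and z of template in the frame of seat between -0.003 and 0.003 m and angle between the y axis of template and the y axis of bed, either way round below 0.035 rad and angle between template's own z axis and vertical below 0.03 rad and contact force between template and the fingers below 0.05 N and linear speed of template below 0.02 m/s), for 0.2 s.
3. square key pressed down at least 3.5 of its 5 mm, all other keys up, template in place (value of joint key_square above 0.0035 m and value of joint each of key_bar, key_triangle, key_plus, key_dot below 0.0012 m and x of template in the frame of seat between -0.004 and 0.003 m and y of template in the frame of seat between -0.004 and 0.003 m and z of template in the frame of seat between -0.003 and 0.003 m and angle between the y axis of template and the y axis of bed, either way round below 0.035 rad and angle between template's own z axis and vertical below 0.03 rad), for 0.05 s.
4. bar key pressed down at least 3.5 of its 5 mm, all other keys up, template in place (value of joint key_bar above 0.0035 m and value of joint each of key_square, key_triangle, key_plus, key_dot below 0.0012 m and x of template in the frame of seat between -0.004 and 0.003 m and y of template in the frame of seat between -0.004 and 0.003 m and z of template in the frame of seat between -0.003 and 0.003 m and angle between the y axis of template and the y axis of bed, either way round below 0.035 rad and angle between template's own z axis and vertical below 0.03 rad), for 0.05 s.
5. square key again pressed down at least 3.5 of its 5 mm, all other keys up, template in place (all of step 3), for 0.05 s.
6. triangle key pressed down at least 3.5 of its 5 mm, all other keys up, template in place (value of joint key_triangle above 0.0035 m and value of joint each of key_square, key_bar, key_plus, key_dot below 0.0012 m and x of template in the frame of seat between -0.004 and 0.003 m and y of template in the frame of seat between -0.004 and 0.003 m and z of template in the frame of seat between -0.003 and 0.003 m and angle between the y axis of template and the y axis of bed, either way round below 0.035 rad and angle between template's own z axis and vertical below 0.03 rad), for 0.05 s.
At the end, for the whole second after the job is handed in: All five keys are back up (within 1 mm); the template lies flat and still on the bed, released, its centre no more than 4 mm short of contact with either stop and its sides within 2 degrees of parallel to the bed's; the weight stands upright in the tray, released and still (all of step 1 and all of step 2 and value of joint each of key_square, key_bar, key_triangle, key_plus, key_dot below 0.001 m); the robot touches nothing.
It fails at once if the plus or the small round key is pressed (2.5 mm or more) (value of joint any of key_plus, key_dot above 0.0025 m).
It fails at once if a key is pressed (2.5 mm or more) while the template is away from its place on the bed (20 mm or more) ((value of joint key_square above 0.0025 m and horizontal distance between template and seat above 0.02 m) or (value of joint key_bar above 0.0025 m and horizontal distance between template and seat above 0.02 m) or (value of joint key_triangle above 0.0025 m and horizontal distance between template and seat above 0.02 m)).
It fails at once if two keys are down together (2.5 mm or more) (value of joint each of key_square, key_bar above 0.0025 m or value of joint each of key_square, key_triangle above 0.0025 m or value of joint each of key_bar, key_triangle above 0.0025 m).
It fails at once if a thread cone or the screwdriver is moved by more than 20 mm, or a cone is tipped (distance of any of cone_a, cone_b, driver from where it was at the start of the episode above 0.02 m or angle between any of cone_a, cone_b's own z axis and vertical above 0.3 rad).
It also fails if it takes over 72 s, if anything falls off the work surface, if the arm or the gripper's body presses on something with over 40 N, if the wrist force passes 120 N, or if a joint passes its speed limit or range.

## Working session

There is one attempt and no reset: what is moved stays moved. The work goes in short steps, Python scripts to look and compute and a shell command to move; the robot and the scene stay as the last step left them, time stands still between calls to the robot, and variables do not carry over. Pictures are saved under pics/ and viewed, and the job is handed in when it is done.

```bash
mkdir -p pics; python3 - <<'E'
from station import *
import cv2
s=get_state();print(s)
for n in("scene","top","wrist"):
    c=get_calibration(n);print(n,c)
    cv2.imwrite(f"pics/a_{n}.png",grab_frame(n)[:,:,::-1])
print(grip_depth)
E
```

```text
{'t': 0.0, 'q': array([ 1.39709187e+00,  3.59400086e-01,  1.10628502e-02, -3.54997804e-04,
       -1.22409267e+00, -2.88133503e-01]), 'qd': array([ 1.73194932e-03, -1.96464952e-04,  2.59909865e-03,  1.66867615e-05,
        1.12239534e-03,  1.18879700e-03]), 'joint_efforts': array([ 4.02722644e-04, -5.82715666e+01,  2.93050128e+01,  6.99698657e+00,
        6.86248895e-03, -1.65653405e-04]), 'eef_pos': array([0.30056105, 0.60384697, 0.22561501]), 'ee_rot': array([ 3.13993157e+00, -1.44288253e-04, -4.61958743e-01]), 'force': array([ 0.54504504,  0.03293589, -0.65188974]), 'moment': array([-0.01570689, -0.02657744,  0.01457848]), 'width': 0.08785612233026352}
scene {'K': array([[417.97706041,   0.        , 257.03453202],
       [  0.        , 417.97706041, 193.88788115],
       [  0.        ,   0.        ,   1.        ]]), 'pose': array([[-0.62445305, -0.4776069 ,  0.61802107,  1.2135845 ],
       [ 0.78105337, -0.37804483,  0.49702891,  0.51770743],
       [-0.00374476,  0.79307866,  0.60910772,  0.72556091],
       [ 0.        ,  0.        ,  0.        ,  1.        ]])}
top {'K': array
[... 323 characters left out ...]
04],
       [-2.03871538e-02,  1.73986561e-01,  9.84536968e-01,
         1.17454028e+00],
       [ 0.00000000e+00,  0.00000000e+00,  0.00000000e+00,
         1.00000000e+00]])}
wrist {'K': array([[297.31863964,   0.        , 249.74076182],
       [  0.        , 297.31863964, 189.8486541 ],
       [  0.        ,   0.        ,   1.        ]]), 'pose': array([[-4.45159518e-01,  8.64954745e-01,  2.31703028e-01,
         3.61898783e-01],
       [-8.95450934e-01, -4.30227466e-01, -1.14332637e-01,
         5.72628640e-01],
       [ 7.92449734e-04, -2.58374955e-01,  9.66044386e-01,
         3.84491118e-01],
       [ 0.00000000e+00,  0.00000000e+00,  0.00000000e+00,
         1.00000000e+00]])}
0.0188
```

View pics/a_top.png

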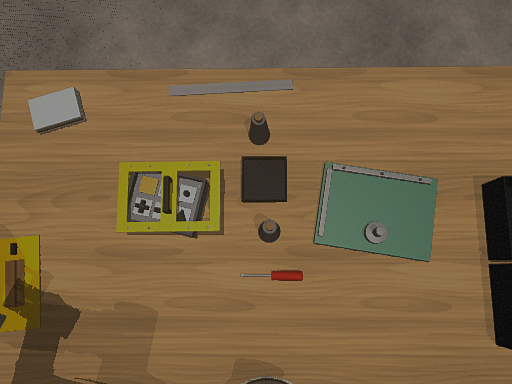

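View pics/a_scene.png

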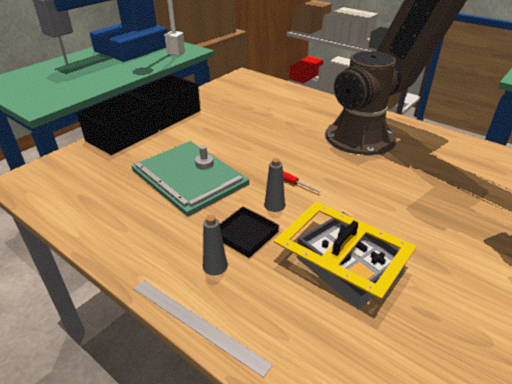

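View pics/a_wrist.png

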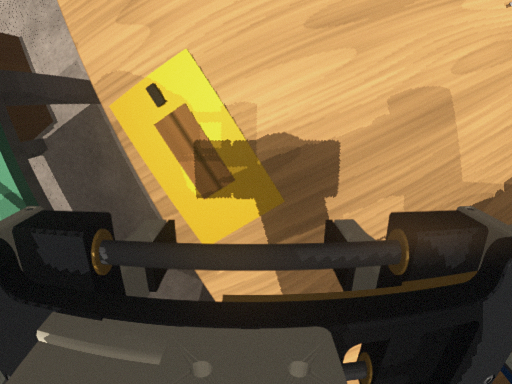

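```bash
cat > h.py <<'E'
import numpy as np,cv2
from station import *
def p2w(n,uv,z,cal=None):
    c=cal or get_calibration(n);K=c["K"];T=c["pose"]
    u,v=uv;x=(u-K[0,2])/K[0,0];y=(v-K[1,2])/K[1,1]
    if n=="wrist":
        r=np.hypot(x,y);s=np.sin(r)/max(r,1e-9);d=np.array([x*s,-y*s,-np.cos(r)])
    else: d=np.array([x,-y,-1.])
    d=T[:3,:3]@d;o=T[:3,3];return o+d*(z-o[2])/d[2]
def w2p(n,p,cal=None):
    c=cal or get_calibration(n);K=c["K"];T=c["pose"]
    q=T[:3,:3].T@(np.asarray(p)-T[:3,3]);x,y,z=q[0],-q[1],-q[2]
    if n=="wrist":
        h=np.hypot(x,y);r=np.arctan2(h,z);x,y=x/h*r,y/h*r
    else:x,y=x/z,y/z
    return np.array([K[0,0]*x+K[0,2],K[1,1]*y+K[1,2]])
def crop(im,x0,y0,w,h,k,f):
    c=cv2.resize(im[y0:y0+h,x0:x0+w],None,fx=k,fy=k,interpolation=cv2.INTER_CUBIC)
    for i in range(0,w,10): cv2.putText(c,str(x0+i),(i*k,8),0,.3,(255,255,255),1);cv2.line(c,(i*k,9),(i*k,14),(255,255,255),1)
    for i in range(0,h,10): cv2.putText(c,str(y0+i),(0,i*k+4),0,.3,(255,255,255),1)
    cv2.imwrite(f,c)
E
python3 - <<'E'
from h import *
im=cv2.imread("pics/a_top.png")
crop(im,305,150,140,120,5,"pics/b_bed.png")
crop(im,105,150,130,100,6,"pics/b_pan.png")
crop(im,230,100,80,180,3,"pics/b_tray.png")
E
```

```text
(no output)
```

View pics/b_bed.png

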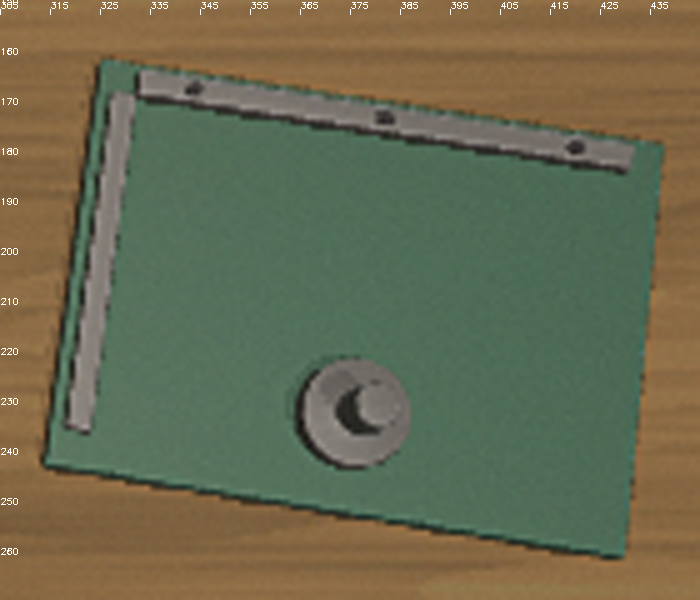

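View pics/b_pan.png

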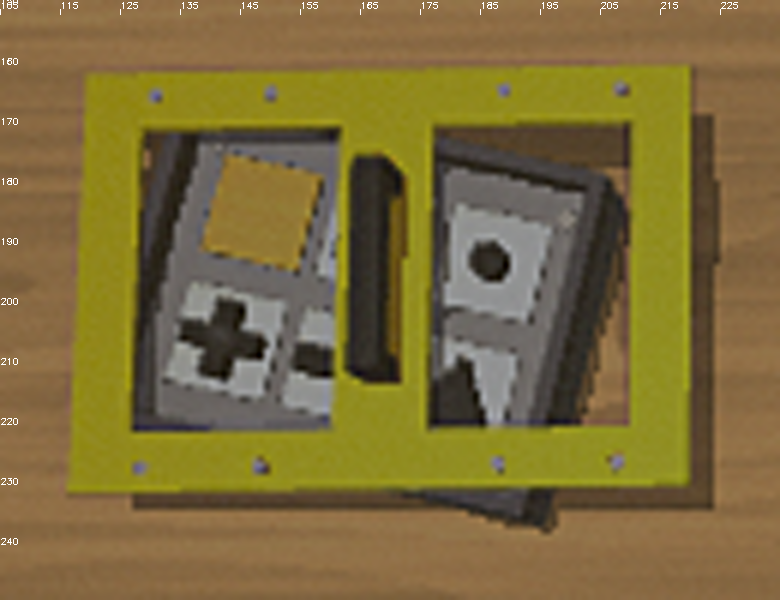

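View pics/b_tray.png

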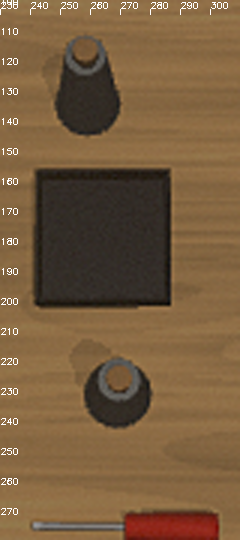

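```bash
cat >> h.py <<'E'
def rect(cs,n,z,hx,hy):
    # corners order TL,TR,BR,BL => (+x,+y),(+x,-y),(-x,-y),(-x,+y)
    W=np.array([p2w(n,c,z)[:2] for c in cs]);L=np.array([[hx,hy],[hx,-hy],[-hx,-hy],[-hx,hy]])
    c=W.mean(0);A=L.T@(W-c);th=np.arctan2(A[0,1]-A[1,0],A[0,0]+A[1,1])
    R=np.array([[np.cos(th),-np.sin(th)],[np.sin(th),np.cos(th)]])
    return c,th,(W-c-L@R.T)*1000
E
python3 - <<'E'
from h import *
np.set_printoptions(precision=4,suppress=True)
print("bed",*rect([(325.6,162),(437.6,178.8),(429.4,261.4),(313.8,242.8)],"top",.02,.11,.15))
print("tmpl",*rect([(119.3,162.2),(220.2,161),(219.8,231),(116.2,232)],"top",.072,.09,.13))
print("tray",*rect([(242,156.7),(287,156.7),(287,201.7),(241.7,202)],"top",.025,.06,.06))
print("knob",p2w("top",(381,231),.082),"foot",p2w("top",(376,232.4),.04))
print("bar",p2w("top",(105+375/6,150+172/6+15),.106))
print("coneA foot",p2w("top",(269,231),.01),"coneB foot",p2w("top",(259.5,135),.01))
E
```

```text
bed [ 0.536  -0.2891] -0.16146653445916664 [[-1.4478 -1.3206]
 [-0.1387  0.6267]
 [ 1.134   1.1967]
 [ 0.4524 -0.5028]]
tmpl [0.5672 0.2467] 0.00903335862271207 [[ 0.1362  0.6129]
 [-0.1515 -0.3261]
 [-0.0403 -0.4198]
 [ 0.0557  0.1331]]
tray [0.6201 0.0038] -0.0028469070741989795 [[ 1.2654  0.0995]
 [ 1.0626 -0.4343]
 [-0.7339  0.5874]
 [-1.5941 -0.2525]]
knob [ 0.477  -0.2826  0.082 ] foot [ 0.4771 -0.2807  0.04  ]
bar [0.5675 0.2425 0.106 ]
coneA foot [ 0.4835 -0.0079  0.01  ] coneB foot [0.7464 0.017  0.01  ]
```

```bash
cat >> h.py <<'E'
from scipy.spatial.transform import Rotation as Ro
def go(x,y,z,yaw):
    s=get_state();R=Ro.from_euler("xyz",s["ee_rot"]);T=Ro.from_euler("xyz",[np.pi,0,yaw])
    d=R.inv().apply(np.array([x,y,z])-s["eef_pos"])
    print("slide",(d/.5).round(4),"mm",(d*1000).round(1),"turn",((R.inv()*T).as_rotvec()/2/np.pi).round(4))
def st():
    s=get_state();print("t",s["t"],"pos",s["eef_pos"].round(4),"rot",s["ee_rot"].round(4),"F",s["force"].round(2),"w",round(s["width"],4),"q",s["q"].round(2))
E
python3 -m crank '[{"turn":[0,0,-0.0735],"slide":[0.49,0.314,0],"fingers":1},{"turn":[0,0,-0.0735],"slide":[0.49,0.314,0],"fingers":1},{"turn":[0,0,-0.0735],"slide":[0.49,0.314,0],"fingers":1},{"turn":[0,0,-0.0735],"slide":[0.49,0.314,0],"fingers":1},{"turn":[0,0,-0.0735],"slide":[0.49,0.314,0],"fingers":1}]' 30
python3 -c "
from h import *
st();go(.477,-.282,.2,0)"
```

```text
t: 0.57
eef_pos: [0.4081, 0.4237, 0.2264]
ee_rot: [3.141, 0.0, 0.006]
force: [2.2, -0.6, 0.6]
width: 0.0878
t 0.5667 pos [0.4081 0.4237 0.2264] rot [3.1413e+00 2.0000e-04 6.4000e-03] F [ 2.21 -0.65  0.64] w 0.0878 q [ 1.14  0.22 -0.19 -0.   -1.17  0.44]
slide [0.1288 1.4122 0.0531] mm [ 64.4 706.1  26.5] turn [0.    0.    0.001]
```

```bash

R='{"turn":[0,0,0],"slide":[0.05,0.42,0],"fingers":1}'; :
python3 -m crank '[{"turn":[0,0,0.001],"slide":[0.06,0.42,0],"fingers":1},{"turn":[0,0,0.001],"slide":[0.06,0.42,0],"fingers":1},{"turn":[0,0,0.001],"slide":[0.06,0.42,0],"fingers":1},{"turn":[0,0,0.001],"slide":[0.06,0.42,0],"fingers":1},{"turn":[0,0,0.001],"slide":[0.06,0.42,0],"fingers":1}]'
python3 -m crank '[{"turn":[0,0,0],"slide":[0.05,0.42,0],"fingers":1},{"turn":[0,0,0],"slide":[0.05,0.42,0],"fingers":1},{"turn":[0,0,0],"slide":[0.05,0.42,0],"fingers":1},{"turn":[0,0,0],"slide":[0.05,0.42,0],"fingers":1},{"turn":[0,0,0],"slide":[0.05,0.42,0],"fingers":1}]'
python3 -m crank '[{"turn":[0,0,0],"slide":[0.0,0.42,0],"fingers":1},{"turn":[0,0,0],"slide":[0.0,0.42,0],"fingers":1},{"turn":[0,0,0],"slide":[0.0,0.42,0],"fingers":1},{"turn":[0,0,0],"slide":[0,0.42,0],"fingers":1},{"turn":[0,0,0],"slide":[0,0.42,0],"fingers":1}]'
python3 -c "
from h import *
st();go(.477,-.282,.15,0)"
```

```text
t: 0.98
eef_pos: [0.4369, 0.2171, 0.2265]
ee_rot: [-3.142, 0.0, -0.006]
force: [1.9, 0.4, 0.6]
width: 0.0873
t: 1.4
eef_pos: [0.4601, 0.0103, 0.2268]
ee_rot: [-3.141, -0.001, -0.006]
force: [1.5, 0.6, 0.4]
width: 0.0875
t: 1.82
eef_pos: [0.4586, -0.1981, 0.2267]
ee_rot: [-3.141, -0.001, -0.006]
force: [1.5, 0.6, -0.0]
width: 0.0877
t 1.8167 pos [ 0.4586 -0.1981  0.2267] rot [-3.1415e+00 -5.0000e-04 -6.1000e-03] F [ 1.52  0.65 -0.04] w 0.0877 q [-0.01  0.07 -0.37 -0.   -1.14  1.58]
slide [0.0377 0.1675 0.1535] mm [18.9 83.8 76.8] turn [-0.     -0.0001 -0.001 ]
```

```bash

python3 -m crank '[{"turn":[0,0,-0.001],"slide":[0.03,0.167,0.15],"fingers":1},{"turn":[0,0,-0.001],"slide":[0.03,0.167,0.15],"fingers":1},{"turn":[0,0,-0.001],"slide":[0.03,0.167,0.15],"fingers":1},{"turn":[0,0,-0.001],"slide":[0.03,0.167,0.15],"fingers":1},{"turn":[0,0,-0.001],"slide":[0.03,0.167,0.15],"fingers":1}]'
python3 - <<'E'
from h import *
st();go(.477,-.282,.048,0)
cal=get_calibration("wrist");im=grab_frame("wrist")[:,:,::-1]
for p in [(.477,-.282,.082),(.477,-.282,.04)]: print(w2p("wrist",p,cal))
cv2.imwrite("pics/c_wrist.png",im)
cv2.imwrite("pics/c_top.png",grab_frame("top")[:,:,::-1])
st()
E
```

```text
t: 2.23
eef_pos: [0.4724, -0.2806, 0.1496]
ee_rot: [-3.141, 0.004, -0.003]
force: [-0.2, 0.6, 0.5]
width: 0.0876
t 2.2333 pos [ 0.4724 -0.2806  0.1496] rot [-3.1408e+00  4.0000e-03 -2.6000e-03] F [-0.16  0.59  0.5 ] w 0.0876 q [-0.18  0.22 -0.37 -0.   -0.98  1.75]
slide [0.01   0.0028 0.2032] mm [  5.    1.4 101.6] turn [-0.0001  0.0006 -0.0004]
[250.98688029 193.67158797]
[250.84640935 181.23599599]
t 2.3333 pos [ 0.4738 -0.2796  0.1519] rot [ 3.1414e+00 -0.0000e+00 -2.0000e-04] F [-0.06 -0.56  0.21] w 0.0876 q [-0.18  0.22 -0.37  0.   -0.98  1.75]
```

View pics/c_wrist.png

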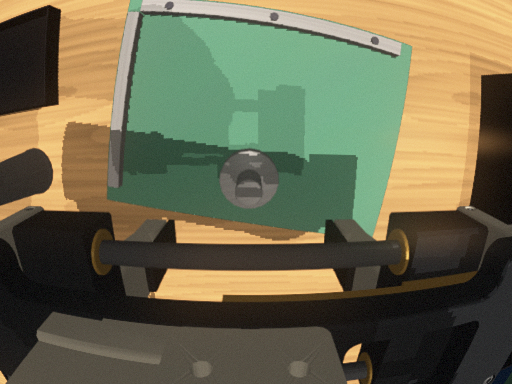

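```bash

python3 -m crank '[{"turn":[0,0,0],"slide":[0.008,0.003,0.07],"fingers":1},{"turn":[0,0,0],"slide":[0.008,0.003,0.13],"fingers":1},{"turn":[0,0,0],"slide":[0.008,0.003,0.18],"fingers":1},{"turn":[0,0,0],"slide":[0.008,0.003,0.207],"fingers":1},{"turn":[0,0,0],"slide":[0.008,0.003,0.207],"fingers":1}]'
python3 -m crank '[{"turn":[0,0,0],"slide":[0,0,0],"fingers":-1},{"turn":[0,0,0],"slide":[0,0,0],"fingers":-1},{"turn":[0,0,0],"slide":[0,0,0],"fingers":-1},{"turn":[0,0,0],"slide":[0,0,0],"fingers":-1},{"turn":[0,0,0],"slide":[0,0,0],"fingers":-1}]' 30
python3 -m crank '[{"turn":[0,0,0],"slide":[0,0,0],"fingers":-1},{"turn":[0,0,0],"slide":[0,0,0],"fingers":-1}]' 30
python3 -c "
from h import *
st()"
```

```text
t: 2.75
eef_pos: [0.4765, -0.2797, 0.0464]
ee_rot: [-3.141, 0.003, 0.001]
force: [-0.6, -0.2, 0.2]
width: 0.0879
t: 3.17
eef_pos: [0.4783, -0.2813, 0.0492]
ee_rot: [3.141, -0.002, 0.0]
force: [0.7, 0.4, 0.3]
width: 0.0602
t: 3.33
eef_pos: [0.4778, -0.2813, 0.0484]
ee_rot: [3.141, -0.001, -0.0]
force: [-0.1, -0.4, 0.4]
width: 0.0469
t 3.3333 pos [ 0.4778 -0.2813  0.0484] rot [ 3.1415e+00 -6.0000e-04 -1.0000e-04] F [-0.07 -0.42  0.44] w 0.0469 q [-0.18  0.34 -0.47  0.   -0.75  1.75]
```

```bash

python3 -m crank '[{"turn":[0,0,0],"slide":[0,0,0],"fingers":-1},{"turn":[0,0,0],"slide":[0,0,0],"fingers":-1},{"turn":[0,0,0],"slide":[0,0,0],"fingers":-1},{"turn":[0,0,0],"slide":[0,0,0],"fingers":-1},{"turn":[0,0,0],"slide":[0,0,0],"fingers":-1}]' 30
python3 -m crank '[{"turn":[0,0,0],"slide":[0,0,-0.06],"fingers":-1},{"turn":[0,0,0],"slide":[0,0,-0.13],"fingers":-1},{"turn":[0,0,0],"slide":[0,0,-0.2],"fingers":-1},{"turn":[0,0,0],"slide":[0,0,-0.27],"fingers":-1},{"turn":[0,0,0],"slide":[0,0,-0.3],"fingers":-1}]' 30
python3 -c "
from h import *
st()
go(.62,.004,.198,0)"
```

```text
t: 3.75
eef_pos: [0.4776, -0.2811, 0.048]
ee_rot: [-3.141, 0.0, -0.0]
force: [0.0, 0.7, -0.0]
width: 0.021
t: 4.17
eef_pos: [0.479, -0.2819, 0.2026]
ee_rot: [3.14, -0.005, 0.0]
force: [0.9, -0.5, -2.9]
width: 0.0212
t 4.1667 pos [ 0.479  -0.2819  0.2026] rot [ 3.1396e+00 -4.9000e-03  5.0000e-04] F [ 0.88 -0.48 -2.95] w 0.0212 q [-0.18  0.18 -0.29  0.   -1.09  1.75]
slide [ 0.2821 -0.5716  0.0095] mm [ 141.1 -285.8    4.7] turn [ 0.0003 -0.0008  0.0001]
```

```bash

python3 -m crank '[{"turn":[0,0,0],"slide":[0.02,-0.05,0],"fingers":-1},{"turn":[0,0,0],"slide":[0.05,-0.12,0],"fingers":-1},{"turn":[0,0,0],"slide":[0.09,-0.19,0],"fingers":-1},{"turn":[0,0,0],"slide":[0.125,-0.26,0],"fingers":-1},{"turn":[0,0,0],"slide":[0.16,-0.33,0],"fingers":-1}]'
python3 -m crank '[{"turn":[0,0,0],"slide":[0.03,-0.07,0],"fingers":-1},{"turn":[0,0,0],"slide":[0.065,-0.14,0],"fingers":-1},{"turn":[0,0,0],"slide":[0.1,-0.2,0],"fingers":-1},{"turn":[0,0,0],"slide":[0.124,-0.24,0],"fingers":-1},{"turn":[0,0,0],"slide":[0.124,-0.24,0],"fingers":-1}]'
python3 - <<'E'
from h import *
st()
cv2.imwrite("pics/d_scene.png",grab_frame("scene")[:,:,::-1])
st()
go(.62,.004,.034,0)
E
```

```text
t: 4.58
eef_pos: [0.5576, -0.1145, 0.1976]
ee_rot: [-3.141, 0.001, -0.001]
force: [1.2, -1.5, -3.3]
width: 0.021
t: 5.0
eef_pos: [0.6213, 0.0077, 0.1966]
ee_rot: [-3.141, 0.001, 0.003]
force: [0.5, 0.0, -2.6]
width: 0.021
t 5.0 pos [0.6213 0.0077 0.1966] rot [-3.1414e+00  8.0000e-04  3.2000e-03] F [ 0.5   0.01 -2.6 ] w 0.021 q [ 0.33  0.29 -0.15 -0.   -1.13  1.25]
t 5.05 pos [0.62   0.006  0.1965] rot [3.1414e+00 2.1000e-03 2.6000e-03] F [ 0.07 -0.74 -3.24] w 0.0209 q [ 0.32  0.29 -0.16 -0.   -1.13  1.25]
slide [0.0007 0.004  0.3251] mm [  0.4   2.  162.5] turn [0.     0.0003 0.0004]
```

View pics/d_scene.png

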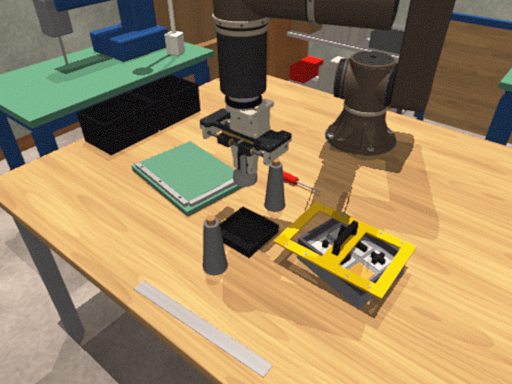

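```bash

python3 -m crank '[{"turn":[0,0,0],"slide":[0,0,0.07],"fingers":-1},{"turn":[0,0,0],"slide":[0,0.002,0.14],"fingers":-1},{"turn":[0,0,0],"slide":[0,0.002,0.21],"fingers":-1},{"turn":[0,0,0],"slide":[0,0.002,0.28],"fingers":-1},{"turn":[0,0,0],"slide":[0,0.002,0.3],"fingers":-1}]'
python3 -m crank '[{"turn":[0,0,0],"slide":[0,0,0.01],"fingers":-1},{"turn":[0,0,0],"slide":[0,0,0.018],"fingers":-1},{"turn":[0,0,0],"slide":[0,0,0.022],"fingers":-1},{"turn":[0,0,0],"slide":[0,0,0.024],"fingers":-1},{"turn":[0,0,0],"slide":[0,0,0.024],"fingers":-1}]'
python3 -c "
from h import *
st()"
```

```text
t: 5.47
eef_pos: [0.6151, 0.0012, 0.0423]
ee_rot: [3.14, 0.009, -0.002]
force: [-1.9, -0.6, -3.3]
width: 0.0209
t: 5.88
eef_pos: [0.6206, 0.003, 0.0376]
ee_rot: [-3.141, -0.002, 0.0]
force: [0.1, -0.2, -3.2]
width: 0.0212
t 5.8833 pos [0.6206 0.003  0.0376] rot [-3.1409e+00 -2.5000e-03  2.0000e-04] F [ 0.14 -0.15 -3.23] w 0.0212 q [ 0.32  0.45 -0.33  0.   -0.79  1.25]
```

```bash

python3 -m crank '[{"turn":[0,0,0],"slide":[0,0,0.003],"fingers":-1},{"turn":[0,0,0],"slide":[0,0,0.006],"fingers":-1},{"turn":[0,0,0],"slide":[0,0,0.008],"fingers":-1},{"turn":[0,0,0],"slide":[0,0,0.008],"fingers":-1},{"turn":[0,0,0],"slide":[0,0,0.008],"fingers":-1}]'
python3 -m crank '[{"turn":[0,0,0],"slide":[0,0,0.002],"fingers":-1},{"turn":[0,0,0],"slide":[0,0,0.002],"fingers":-1},{"turn":[0,0,0],"slide":[0,0,0.002],"fingers":-1}]'

```

```text
t: 6.3
eef_pos: [0.6197, 0.0028, 0.0321]
ee_rot: [3.142, 0.0, 0.0]
force: [-0.8, 0.8, -3.4]
width: 0.0211
t: 6.55
eef_pos: [0.6198, 0.0028, 0.032]
ee_rot: [3.141, -0.0, 0.0]
force: [-3.3, 0.0, 5.5]
width: 0.0213
```

Contact with the floor (force now upward). Release and rise.

```bash

python3 -m crank '[{"turn":[0,0,0],"slide":[0,0,0],"fingers":0},{"turn":[0,0,0],"slide":[0,0,0],"fingers":0},{"turn":[0,0,0],"slide":[0,0,0],"fingers":0},{"turn":[0,0,0],"slide":[0,0,0],"fingers":0},{"turn":[0,0,0],"slide":[0,0,0],"fingers":0}]'
python3 -m crank '[{"turn":[0,0,0],"slide":[0,0,-0.06],"fingers":0.2},{"turn":[0,0,0],"slide":[0,0,-0.14],"fingers":0.2},{"turn":[0,0,0],"slide":[0,0,-0.22],"fingers":0.2},{"turn":[0,0,0],"slide":[0,0,-0.3],"fingers":0.2},{"turn":[0,0,0],"slide":[0,0,-0.35],"fingers":0.2}]'
python3 -c "
from h import *
st();go(.567,.246,.205,.009)"
```

```text
t: 6.97
eef_pos: [0.6198, 0.0028, 0.031]
ee_rot: [3.142, -0.0, 0.0]
force: [0.0, -0.2, -0.0]
width: 0.0431
t: 7.38
eef_pos: [0.621, 0.0028, 0.2109]
ee_rot: [-3.141, -0.005, 0.0]
force: [0.6, 0.3, -0.0]
width: 0.0525
t 7.3833 pos [0.621  0.0028 0.2109] rot [-3.1412e+00 -4.9000e-03  5.0000e-04] F [ 0.56  0.26 -0.02] w 0.0525 q [ 0.32  0.28 -0.14  0.   -1.15  1.25]
slide [-0.1079 -0.4865  0.0114] mm [ -53.9 -243.2    5.7] turn [-0.0001 -0.0008 -0.0014]
```

```bash

python3 -m crank '[{"turn":[0,0,0],"slide":[-0.01,-0.06,0],"fingers":1},{"turn":[0,0,0],"slide":[-0.03,-0.14,0],"fingers":1},{"turn":[0,0,0],"slide":[-0.05,-0.22,0],"fingers":1},{"turn":[0,0,0],"slide":[-0.065,-0.3,0],"fingers":1},{"turn":[0,0,0],"slide":[-0.08,-0.38,0],"fingers":1}]'
python3 -m crank '[{"turn":[0,0,-0.0014],"slide":[-0.02,-0.06,0],"fingers":1},{"turn":[0,0,-0.0014],"slide":[-0.026,-0.107,0],"fingers":1},{"turn":[0,0,-0.0014],"slide":[-0.026,-0.107,0],"fingers":1},{"turn":[0,0,-0.0014],"slide":[-0.026,-0.107,0],"fingers":1}]'
python3 - <<'E'
from h import *
cal=get_calibration("wrist");st()
cv2.imwrite("pics/e_wrist.png",grab_frame("wrist")[:,:,::-1])
c=np.array([.5672,.2467]);R=Ro.from_euler("z",.009).as_matrix()
for a in [(.09,.13),(.09,-.13),(-.09,-.13),(-.09,.13)]: print(w2p("wrist",[*c,.072]+R@[*a,0],cal).round(1))
print("bar",[w2p("wrist",[*c,.108]+R@[a,0,0],cal).round(1) for a in(-.045,.045)])
cv2.imwrite("pics/e_scene.png",grab_frame("scene")[:,:,::-1])
st()
E
```

```text
t: 7.8
eef_pos: [0.579, 0.1944, 0.2064]
ee_rot: [-3.141, -0.001, -0.0]
force: [1.1, -0.2, 0.5]
width: 0.0804
t: 8.13
eef_pos: [0.5662, 0.2477, 0.2058]
ee_rot: [3.141, 0.0, 0.011]
force: [-0.4, -1.1, 0.9]
width: 0.0877
t 8.1333 pos [0.5662 0.2477 0.2058] rot [3.1414e+00 3.0000e-04 1.1200e-02] F [-0.39 -1.06  0.94] w 0.0877 q [ 0.73  0.28 -0.15 -0.   -1.14  0.85]
[124.1  95. ]
[376.7  95.8]
[361.8 256. ]
[138.1 255.5]
bar [array([250.2, 235.1]), array([250.5, 138.2])]
t 8.2333 pos [0.5666 0.2459 0.2059] rot [3.1412e+00 4.0000e-04 8.9000e-03] F [0.22 0.35 0.37] w 0.0877 q [ 0.73  0.28 -0.15  0.   -1.14  0.85]
```

View pics/e_wrist.png

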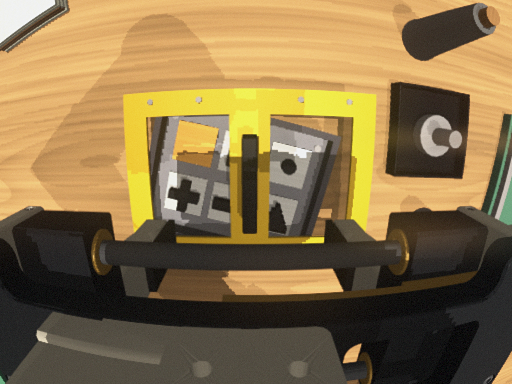

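View pics/e_scene.png

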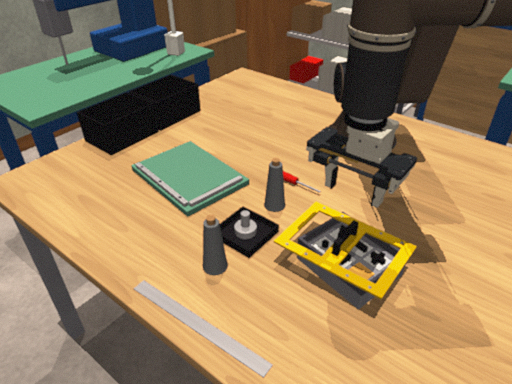

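```bash

python3 -m crank '[{"turn":[0,0,0],"slide":[0,0,0.07],"fingers":1},{"turn":[0,0,0],"slide":[0,0,0.14],"fingers":1},{"turn":[0,0,0],"slide":[0,0,0.2],"fingers":0.3},{"turn":[0,0,0],"slide":[0,0,0.247],"fingers":0},{"turn":[0,0,0],"slide":[0,0,0.247],"fingers":-0.3}]'
python3 -m crank '[{"turn":[0,0,0],"slide":[0,0,0],"fingers":-1},{"turn":[0,0,0],"slide":[0,0,0],"fingers":-1},{"turn":[0,0,0],"slide":[0,0,0],"fingers":-1},{"turn":[0,0,0],"slide":[0,0,0],"fingers":-1},{"turn":[0,0,0],"slide":[0,0,0],"fingers":-1}]' 45
python3 -m crank '[{"turn":[0,0,0],"slide":[0,0,0],"fingers":-1},{"turn":[0,0,0],"slide":[0,0,0],"fingers":-1},{"turn":[0,0,0],"slide":[0,0,0],"fingers":-1},{"turn":[0,0,0],"slide":[0,0,0],"fingers":-1},{"turn":[0,0,0],"slide":[0,0,0],"fingers":-1}]' 45
python3 -c "
from h import *
st()"
```

```text
t: 8.65
eef_pos: [0.5641, 0.243, 0.0774]
ee_rot: [3.137, 0.007, 0.006]
force: [-1.0, -0.6, -0.6]
width: 0.0732
t: 9.07
eef_pos: [0.5673, 0.2467, 0.0841]
ee_rot: [-3.14, -0.002, 0.009]
force: [0.1, 0.2, -0.3]
width: 0.0398
t: 9.48
eef_pos: [0.5668, 0.2466, 0.0827]
ee_rot: [-3.141, -0.0, 0.009]
force: [-0.6, 0.7, 1.4]
width: 0.0132
t 9.4833 pos [0.5668 0.2466 0.0827] rot [-3.1413e+00 -3.0000e-04  9.1000e-03] F [-0.61  0.68  1.44] w 0.0132 q [ 0.73  0.39 -0.3  -0.   -0.88  0.85]
```

```bash

python3 -m crank '[{"turn":[0,0,0],"slide":[0,0,-0.04],"fingers":-1},{"turn":[0,0,0],"slide":[0,0,-0.1],"fingers":-1},{"turn":[0,0,0],"slide":[0,0,-0.17],"fingers":-1},{"turn":[0,0,0],"slide":[0,0,-0.24],"fingers":-1},{"turn":[0,0,0],"slide":[0,0,-0.3],"fingers":-1}]'
python3 -m crank '[{"turn":[0,0,0],"slide":[0,0.03,0],"fingers":-1},{"turn":[0,0,0],"slide":[0,0.08,0],"fingers":-1},{"turn":[0,0,0],"slide":[0,0.14,0],"fingers":-1},{"turn":[0,0,0],"slide":[0,0.2,0],"fingers":-1},{"turn":[0,0,0],"slide":[0,0.26,0],"fingers":-1}]'
python3 -c "
from h import *
st();go(.525,-.275,.23,-.161)"
```

```text
t: 9.9
eef_pos: [0.5664, 0.246, 0.2342]
ee_rot: [3.141, 0.0, 0.009]
force: [0.3, 0.9, -2.8]
width: 0.0134
t: 10.32
eef_pos: [0.5669, 0.115, 0.2315]
ee_rot: [3.141, 0.002, 0.009]
force: [0.4, 0.4, -3.5]
width: 0.0136
t 10.3167 pos [0.5669 0.115  0.2315] rot [3.1412e+00 1.7000e-03 9.3000e-03] F [ 0.44  0.39 -3.47] w 0.0136 q [ 0.54  0.2  -0.2  -0.   -1.18  1.04]
slide [-0.0909  0.7791  0.0035] mm [-45.5 389.5   1.7] turn [0.0001 0.0003 0.0271]
```

```bash

python3 -m crank '[{"turn":[0,0,0],"slide":[-0.01,0.07,0],"fingers":-1},{"turn":[0,0,0.005],"slide":[-0.02,0.15,0],"fingers":-1},{"turn":[0,0,0.01],"slide":[-0.03,0.23,0],"fingers":-1},{"turn":[0,0,0.015],"slide":[-0.04,0.31,0],"fingers":-1},{"turn":[0,0,0.02],"slide":[-0.05,0.39,0],"fingers":-1}]'
python3 -c "
from h import *
st();go(.522,-.299,.23,-.161)"
```

```text
t: 10.73
eef_pos: [0.5432, -0.0807, 0.2317]
ee_rot: [-3.142, 0.001, -0.118]
force: [1.2, -0.3, -4.1]
width: 0.0137
t 10.7333 pos [ 0.5432 -0.0807  0.2317] rot [-3.1415e+00  1.5000e-03 -1.1820e-01] F [ 1.17 -0.31 -4.08] w 0.0137 q [ 0.21  0.15 -0.26 -0.   -1.16  1.24]
slide [0.0094 0.4386 0.0034] mm [  4.7 219.3   1.7] turn [-0.      0.0002  0.0068]
```

```bash

python3 -m crank '[{"turn":[0,0,0.003],"slide":[0,0.08,0],"fingers":-1},{"turn":[0,0,0.0068],"slide":[0.004,0.16,0],"fingers":-1},{"turn":[0,0,0.0068],"slide":[0.006,0.24,0],"fingers":-1},{"turn":[0,0,0.0068],"slide":[0.008,0.31,0],"fingers":-1},{"turn":[0,0,0.0068],"slide":[0.009,0.36,0],"fingers":-1}]'
python3 -m crank '[{"turn":[0,0,0],"slide":[0,0.04,0.03],"fingers":-1},{"turn":[0,0,0],"slide":[0,0.064,0.09],"fingers":-1},{"turn":[0,0,0],"slide":[0,0.064,0.14],"fingers":-1},{"turn":[0,0,0],"slide":[0,0.064,0.2],"fingers":-1},{"turn":[0,0,0],"slide":[0,0.064,0.2],"fingers":-1}]'
python3 - <<'E'
from h import *
st();go(.522,-.299,.075,-.161)
cal=get_calibration("wrist")
cv2.imwrite("pics/f_wrist.png",grab_frame("wrist")[:,:,::-1])
c=get_calibration("wrist")
cv2.imwrite("pics/f_top.png",grab_frame("top")[:,:,::-1])
st()
im=cv2.imread("pics/f_top.png");crop(im,105,150,130,100,6,"pics/f_pan.png");crop(im,300,130,150,140,5,"pics/f_bed.png")
E
```

```text
t: 11.15
eef_pos: [0.5266, -0.2609, 0.2315]
ee_rot: [-3.142, 0.002, -0.161]
force: [1.6, 0.1, -2.5]
width: 0.0134
t: 11.57
eef_pos: [0.5182, -0.2887, 0.1256]
ee_rot: [-3.139, 0.011, -0.162]
force: [-1.9, 1.4, -4.5]
width: 0.0137
t 11.5667 pos [ 0.5182 -0.2887  0.1256] rot [-3.1391  0.0112 -0.162 ] F [-1.89  1.44 -4.53] w 0.0137 q [-0.18  0.32 -0.3  -0.   -0.97  1.59]
slide [0.012  0.0194 0.1011] mm [ 6.   9.7 50.5] turn [-0.0004  0.0018 -0.0002]
t 11.6667 pos [ 0.5219 -0.2898  0.1316] rot [ 3.1415  0.0037 -0.1596] F [ 0.1   0.83 -2.16] w 0.0135 q [-0.18  0.31 -0.29  0.   -0.97  1.59]
```

View pics/f_wrist.png

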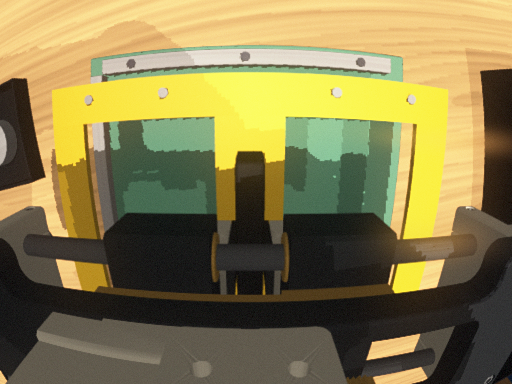

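View pics/f_pan.png

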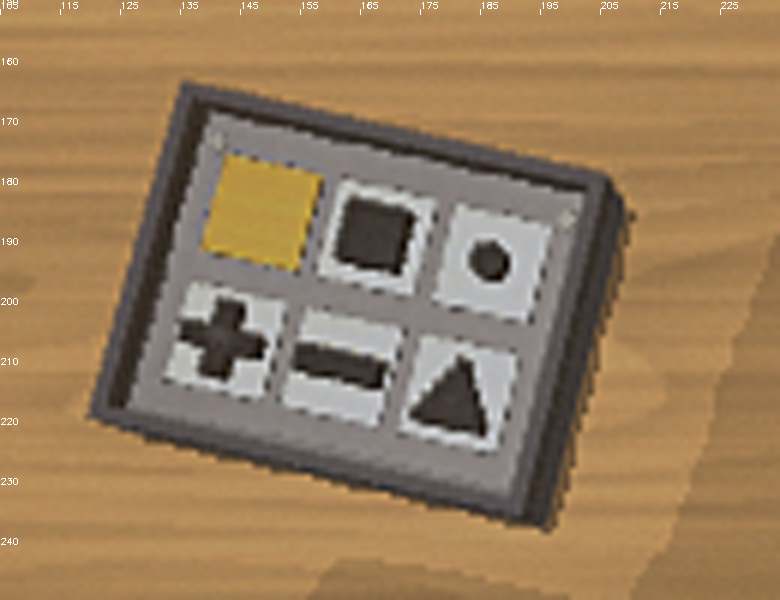

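View pics/f_bed.png

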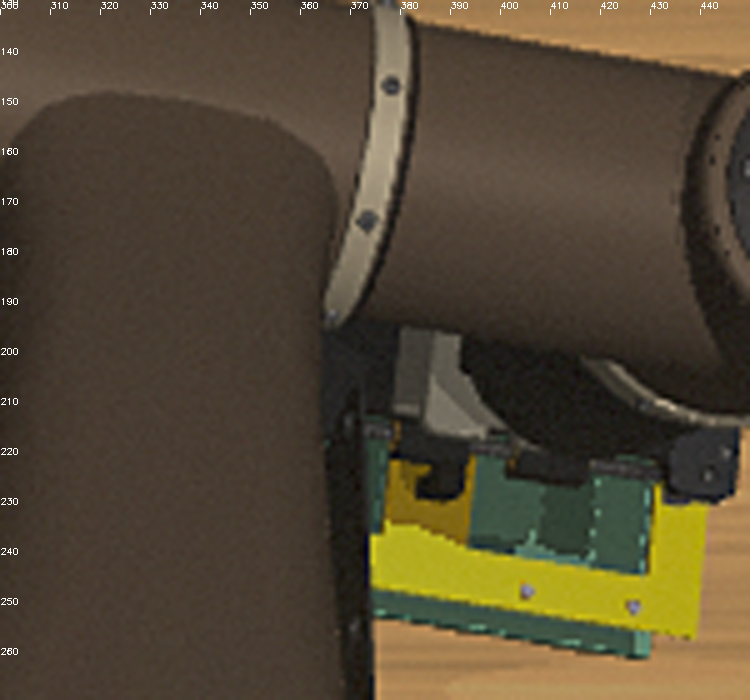

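```bash

python3 -m crank '[{"turn":[0,0,0],"slide":[0.003,0.018,0.03],"fingers":-1},{"turn":[0,0,0],"slide":[0.003,0.018,0.06],"fingers":-1},{"turn":[0,0,0],"slide":[0.003,0.018,0.09],"fingers":-1},{"turn":[0,0,0],"slide":[0.003,0.018,0.12],"fingers":-1},{"turn":[0,0,0],"slide":[0.003,0.018,0.145],"fingers":-1}]'
python3 -m crank '[{"turn":[0,0,0],"slide":[0,0,0.01],"fingers":-1},{"turn":[0,0,0],"slide":[0,0,0.02],"fingers":-1},{"turn":[0,0,0],"slide":[0,0,0.028],"fingers":-1},{"turn":[0,0,0],"slide":[0,0,0.028],"fingers":-1},{"turn":[0,0,0],"slide":[0,0,0.028],"fingers":-1}]'
python3 - <<'E'
from h import *
st();go(.522,-.299,.0375,-.161)
cv2.imwrite("pics/g_wrist.png",grab_frame("wrist")[:,:,::-1])
cv2.imwrite("pics/g_scene.png",grab_frame("scene")[:,:,::-1])
crop(cv2.imread("pics/g_scene.png"),100,120,200,120,4,"pics/g_sc.png")
st()
E
```

```text
t: 12.08
eef_pos: [0.5245, -0.2991, 0.0617]
ee_rot: [3.141, -0.003, -0.159]
force: [-0.4, 0.2, -2.3]
width: 0.0135
t: 12.5
eef_pos: [0.5235, -0.299, 0.0468]
ee_rot: [3.141, -0.001, -0.159]
force: [-0.0, 0.1, -3.1]
width: 0.0136
t 12.5 pos [ 0.5235 -0.299   0.0468] rot [ 3.1414e+00 -9.0000e-04 -1.5930e-01] F [-0.05  0.09 -3.11] w 0.0136 q [-0.2   0.41 -0.37  0.   -0.79  1.61]
slide [-0.003   0.0004  0.0187] mm [-1.5  0.2  9.3] turn [ 0.     -0.0001  0.0003]
t 12.6 pos [ 0.5235 -0.2991  0.0469] rot [ 3.1414e+00 -1.2000e-03 -1.5940e-01] F [-0.08 -0.9  -3.72] w 0.0133 q [-0.2   0.41 -0.37  0.   -0.79  1.61]
```

View pics/g_wrist.png

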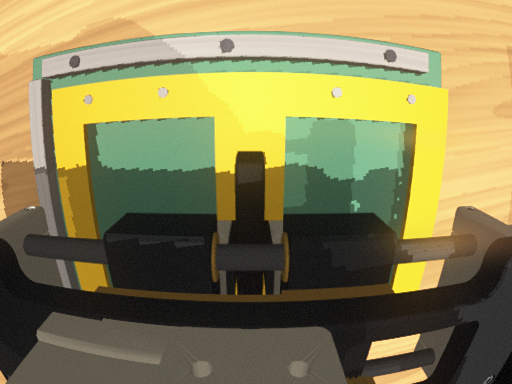

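View pics/g_sc.png

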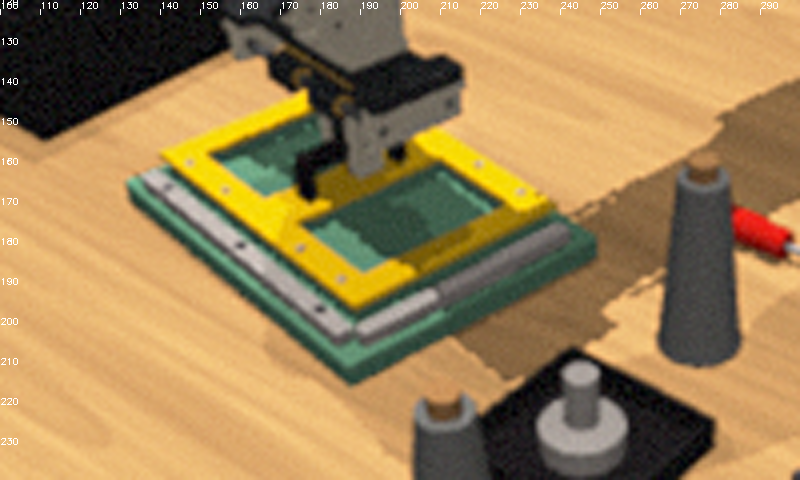

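```bash

python3 - <<'E'
from h import *
im=cv2.imread("pics/g_wrist.png")
crop(im,30,30,140,90,5,"pics/g1.png");crop(im,320,30,140,90,5,"pics/g2.png")
E
```

View pics/g1.png

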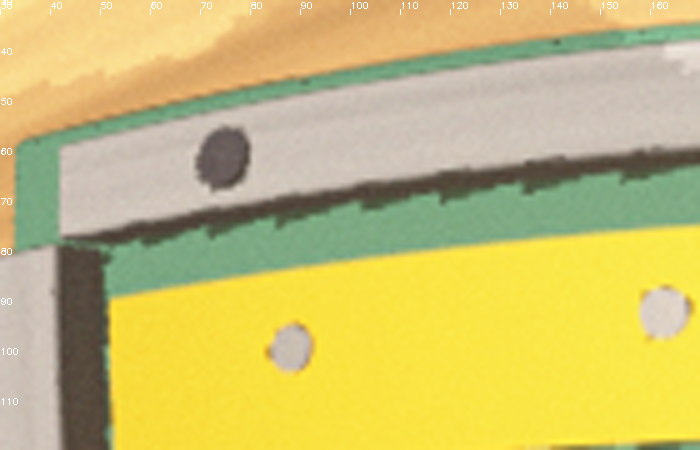

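View pics/g2.png

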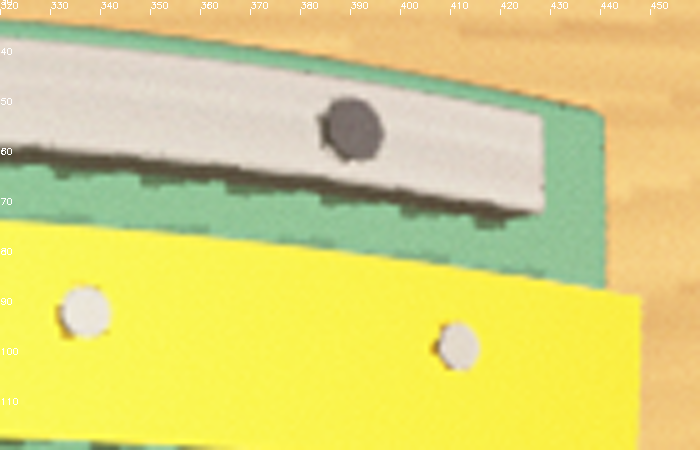

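```bash

python3 - <<'E'
from h import *
c=get_calibration("wrist")
def line(P,z):
    W=np.array([p2w("wrist",p,z,c)[:2] for p in P]);k=np.polyfit(W[:,1],W[:,0],1);print(W.round(4),"yaw",-np.arctan(k[0]));return k
a=line([(42,77.2),(170,59.5),(320,59.5),(428,72)],.032)
b=line([(51.8,89.5),(170,75),(320,74),(447.8,89)],.0363)
yw=-.161
for y in(-.35,-.3,-.2): print((np.polyval(a,y)-np.polyval(b,y))*np.cos(yw))
# end stop: top inner edge at (42,78)->... template left corner
xa=p2w("wrist",(42.5,115),.032,c);xb=p2w("wrist",(52.5,115),.0363,c);print("ygap",np.dot((xa-xb)[:2],[np.sin(-yw),np.cos(yw)]))
E
```

```text
[[ 0.6469 -0.175 ]
 [ 0.6312 -0.2694]
 [ 0.6168 -0.3563]
 [ 0.6055 -0.4305]] yaw -0.1611673747337534
[[ 0.6345 -0.1856]
 [ 0.621  -0.2689]
 [ 0.6077 -0.3537]
 [ 0.5936 -0.4428]] yaw -0.15734568473148627
0.009813576009560565
0.010007055352603492
0.01039401403868924
ygap 0.012703192478814223
```

```bash

python3 -m crank '[{"turn":[0,0,0.0004],"slide":[0,0,0.008],"fingers":-1},{"turn":[0,0,0.0004],"slide":[0.006,0,0.015],"fingers":-1},{"turn":[0,0,0.0004],"slide":[0.012,-0.01,0.018],"fingers":-1},{"turn":[0,0,0.0004],"slide":[0.016,-0.018,0.018],"fingers":-1},{"turn":[0,0,0.0004],"slide":[0.016,-0.021,0.018],"fingers":-1}]'
python3 -m crank '[{"turn":[0,0,0],"slide":[0,0,0],"fingers":-1},{"turn":[0,0,0],"slide":[0,0,0],"fingers":-1}]'
python3 -c "
from h import *
st()"
```

```text
t: 13.02
eef_pos: [0.5332, -0.2893, 0.0368]
ee_rot: [3.142, 0.0, -0.162]
force: [-0.6, -0.7, -3.6]
width: 0.0137
t: 13.18
eef_pos: [0.5327, -0.2896, 0.0371]
ee_rot: [3.142, 0.0, -0.162]
force: [-0.1, 0.7, -3.9]
width: 0.0135
t 13.1833 pos [ 0.5327 -0.2896  0.0371] rot [ 3.1416e+00  1.0000e-04 -1.6160e-01] F [-0.06  0.75 -3.89] w 0.0135 q [-0.18  0.43 -0.37  0.   -0.78  1.59]
```

```bash

python3 -m crank '[{"turn":[0,0,0],"slide":[0.002,0,0],"fingers":-1},{"turn":[0,0,0],"slide":[0.003,0,0],"fingers":-1},{"turn":[0,0,0],"slide":[0.003,0,0],"fingers":-1}]'
python3 -m crank '[{"turn":[0,0,0],"slide":[0.001,0,0],"fingers":-1},{"turn":[0,0,0],"slide":[0.002,0,0],"fingers":-1},{"turn":[0,0,0],"slide":[0.002,0,0],"fingers":-1}]'
python3 -m crank '[{"turn":[0,0,0],"slide":[0.001,0,0],"fingers":-1},{"turn":[0,0,0],"slide":[0.002,0,0],"fingers":-1},{"turn":[0,0,0],"slide":[0.002,0,0],"fingers":-1}]'

```

```text
t: 13.43
eef_pos: [0.5342, -0.2902, 0.0372]
ee_rot: [3.142, -0.0, -0.162]
force: [0.5, 0.6, -2.8]
width: 0.0136
t: 13.68
eef_pos: [0.5349, -0.2903, 0.037]
ee_rot: [-3.142, 0.0, -0.162]
force: [-0.7, -0.1, -4.0]
width: 0.0135
t: 13.93
eef_pos: [0.535, -0.2903, 0.0368]
ee_rot: [-3.141, 0.002, -0.162]
force: [-4.0, -0.1, -2.7]
width: 0.0133
```

```bash

python3 -m crank '[{"turn":[0,0,0],"slide":[0,-0.002,0],"fingers":-1},{"turn":[0,0,0],"slide":[0,-0.004,0],"fingers":-1},{"turn":[0,0,0],"slide":[0,-0.004,0],"fingers":-1}]'
python3 -m crank '[{"turn":[0,0,0],"slide":[0,-0.001,0],"fingers":-1},{"turn":[0,0,0],"slide":[0,-0.002,0],"fingers":-1},{"turn":[0,0,0],"slide":[0,-0.002,0],"fingers":-1}]'
python3 -m crank '[{"turn":[0,0,0],"slide":[0,-0.001,0],"fingers":-1},{"turn":[0,0,0],"slide":[0,-0.002,0],"fingers":-1},{"turn":[0,0,0],"slide":[0,-0.002,0],"fingers":-1}]'

```

```text
t: 14.18
eef_pos: [0.5355, -0.2883, 0.0367]
ee_rot: [-3.142, 0.002, -0.162]
force: [-4.5, -0.0, -2.3]
width: 0.0136
t: 14.43
eef_pos: [0.5356, -0.2874, 0.0367]
ee_rot: [3.142, 0.002, -0.162]
force: [-4.9, -1.6, -3.9]
width: 0.0136
t: 14.68
eef_pos: [0.5356, -0.2873, 0.0368]
ee_rot: [3.141, 0.002, -0.162]
force: [-4.7, -6.9, -4.4]
width: 0.0132
```

Both stops in contact. Lower to the bed, then release.

```bash

python3 -m crank '[{"turn":[0,0,0],"slide":[0,0,0.002],"fingers":-1},{"turn":[0,0,0],"slide":[0,0,0.003],"fingers":-1},{"turn":[0,0,0],"slide":[0,0,0.003],"fingers":-1}]'
python3 -m crank '[{"turn":[0,0,0],"slide":[0,0,0.001],"fingers":-1},{"turn":[0,0,0],"slide":[0,0,0.002],"fingers":-1},{"turn":[0,0,0],"slide":[0,0,0.002],"fingers":-1}]'

```

```text
t: 14.93
eef_pos: [0.5354, -0.2873, 0.0358]
ee_rot: [3.141, 0.002, -0.162]
force: [-8.6, -5.0, 0.9]
width: 0.0138
t: 15.18
eef_pos: [0.5354, -0.2873, 0.0357]
ee_rot: [3.14, 0.002, -0.162]
force: [-10.1, -3.2, 9.8]
width: 0.0135
```

```bash

python3 -m crank '[{"turn":[0,0,0],"slide":[0,0,0],"fingers":0.1},{"turn":[0,0,0],"slide":[0,0,0],"fingers":0.1},{"turn":[0,0,0],"slide":[0,0,0],"fingers":0.1},{"turn":[0,0,0],"slide":[0,0,0],"fingers":0.1},{"turn":[0,0,0],"slide":[0,0,0],"fingers":0.1}]'
python3 -m crank '[{"turn":[0,0,0],"slide":[0,0,-0.03],"fingers":0.1},{"turn":[0,0,0],"slide":[0,0,-0.09],"fingers":0.1},{"turn":[0,0,0],"slide":[0,0,-0.16],"fingers":0.1},{"turn":[0,0,0],"slide":[0,0,-0.24],"fingers":0},{"turn":[0,0,0],"slide":[0,0,-0.3],"fingers":-1}]'
python3 - <<'E'
from h import *
st()
cv2.imwrite("pics/i_wrist.png",grab_frame("wrist")[:,:,::-1])
c=get_calibration("wrist")
import pickle;pickle.dump(c,open("i.pkl","wb"));st()
im=cv2.imread("pics/i_wrist.png")
crop(im,90,30,320,200,2,"pics/i2.png")
E
```

```text
t: 15.6
eef_pos: [0.5375, -0.2863, 0.0348]
ee_rot: [3.142, -0.001, -0.162]
force: [0.8, 0.2, 0.2]
width: 0.0412
t: 16.02
eef_pos: [0.5375, -0.2867, 0.1878]
ee_rot: [3.141, -0.003, -0.161]
force: [1.2, -0.2, 0.8]
width: 0.0415
t 16.0167 pos [ 0.5375 -0.2867  0.1878] rot [ 3.1409e+00 -2.6000e-03 -1.6150e-01] F [ 1.21 -0.16  0.76] w 0.0415 q [-0.17  0.28 -0.2   0.   -1.09  1.58]
t 16.0667 pos [ 0.5403 -0.2879  0.1941] rot [ 3.1388 -0.0111 -0.1605] F [ 3.75 -1.4   6.36] w 0.0381 q [-0.17  0.27 -0.19  0.   -1.1   1.58]
```

View pics/i_wrist.png

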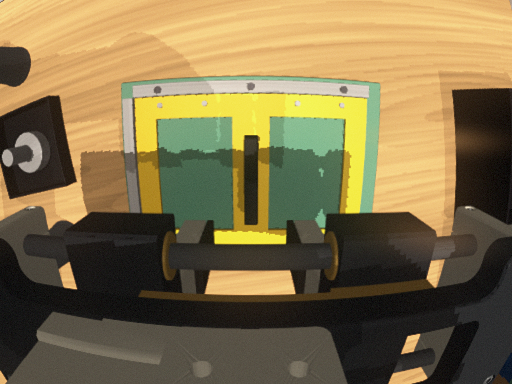

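```bash

python3 - <<'E'
from h import *
im=cv2.imread("pics/i_wrist.png")
crop(im,110,70,100,70,7,"pics/i3.png");crop(im,290,70,100,70,7,"pics/i4.png")
E
```

```text
(no output)
```

View pics/i3.png

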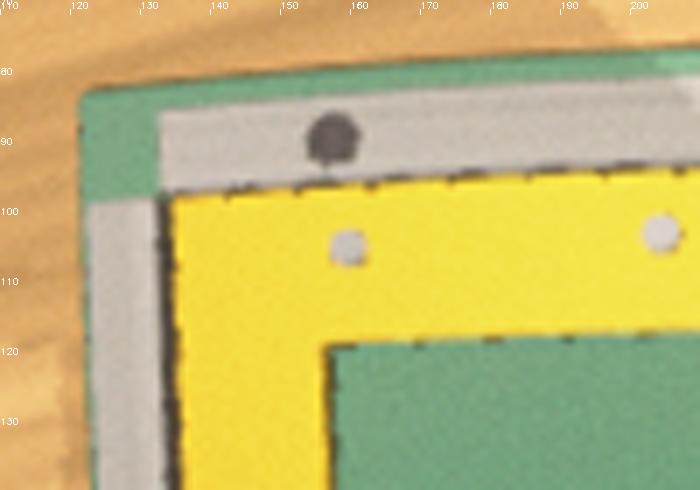

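View pics/i4.png

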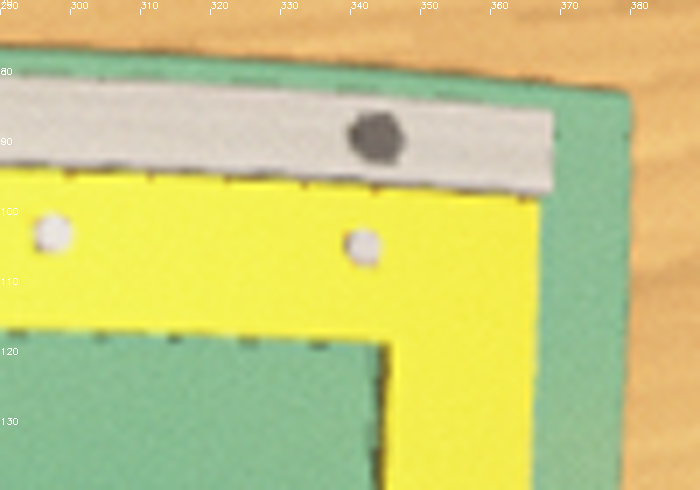

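```bash

python3 - <<'E'
from h import *
im=cv2.imread("pics/f_top.png")
g=cv2.cvtColor(im,cv2.COLOR_BGR2GRAY)
G=cv2.resize(g[150:250,105:235],None,fx=6,fy=6,interpolation=cv2.INTER_CUBIC)
_,b=cv2.threshold(G,95,255,cv2.THRESH_BINARY_INV)
n,l,s,c=cv2.connectedComponentsWithStats(b)
for i in range(1,n):
    if 500<s[i,4]<9000: print(s[i],c[i].round(1),(c[i]+.5)/6-.5+[105,150])
E
```

```text
[ 334  197   82   79 4553] [374.1 235.8] [166.93892305 188.88097591]
[ 470  242   40   40 1200] [489.9 261.8] [186.22861111 193.21597222]
[ 178  299   90   82 3769] [222.4 339.5] [141.64705492 206.15868489]
[ 291  344   97   46 2701] [338.8 365.6] [161.05106134 210.52341725]
[ 410  357   77   80 3386] [453.4 402.5] [180.14535342 216.65952943]
```

```bash

python3 - <<'E'
from h import *
P=dict(sq=(166.94,188.88),dot=(186.23,193.22),plus=(141.65,206.16),bar=(161.05,210.52))
L=np.array([[.029,0],[.029,-.052],[-.029,.052],[-.029,0]])
W=np.array([p2w("top",p,.052)[:2] for p in P.values()])
mw,ml=W.mean(0),L.mean(0);A=(L-ml).T@(W-mw);th=np.arctan2(A[0,1]-A[1,0],A[0,0]+A[1,1])
R=np.array([[np.cos(th),-np.sin(th)],[np.sin(th),np.cos(th)]]);c=mw-R@ml
print(c,th,((W-c-L@R.T)*1000).round(2))
for n,l in dict(sq=(.029,0),bar=(-.029,0),tri=(-.029,-.052),dot=(.029,-.052)).items(): print(n,(c+R@l).round(4))
print("tri seen",p2w("top",(180.15,216.66),.052))
for n,l in zip("TL TR BR BL".split(),[(.075,.095),(.075,-.095),(-.075,-.095),(-.075,.095)]): print(n,(w2p("top",[*(c+R@l),.067])-[105,150])*6)
st()
E
```

```text
[0.56109655 0.26324768] -0.22447801032189627 [[ 0.04 -0.17]
 [ 0.05 -0.02]
 [-0.11  0.1 ]
 [ 0.03  0.09]]
sq [0.5894 0.2568]
bar [0.5328 0.2697]
tri [0.5212 0.219 ]
dot [0.5778 0.2061]
tri seen [0.51688855 0.21997775 0.052     ]
TL [179.13619771  77.31733052]
TR [605.0404842  171.82766131]
BR [518.14838756 514.63564292]
BL [ 83.6844952  414.63588115]
t 16.0667 pos [ 0.5403 -0.2879  0.1941] rot [ 3.1388 -0.0111 -0.1605] F [ 3.75 -1.4   6.36] w 0.0381 q [-0.17  0.27 -0.19  0.   -1.1   1.58]
```

```bash

python3 -m crank '[{"turn":[0,0,0.0101],"slide":[0,-0.04,-0.04],"fingers":-1},{"turn":[0,0,0.0101],"slide":[0,-0.12,-0.04],"fingers":-1},{"turn":[0,0,0.0101],"slide":[0,-0.2,-0.04],"fingers":-1},{"turn":[0,0,0.0101],"slide":[0,-0.28,-0.04],"fingers":-1},{"turn":[0,0,0.0101],"slide":[0,-0.36,-0.04],"fingers":-1}]' 40
python3 -c "
from h import *
st();go(.5894,.2568,.15,-.2245)"
```

```text
t: 16.48
eef_pos: [0.5659, -0.107, 0.2048]
ee_rot: [-3.141, -0.001, -0.226]
force: [0.4, -0.3, 0.1]
width: 0.0052
t 16.4833 pos [ 0.5659 -0.107   0.2048] rot [-3.1411e+00 -1.0000e-03 -2.2600e-01] F [ 0.38 -0.35  0.13] w 0.0052 q [ 0.15  0.21 -0.24 -0.   -1.11  1.19]
slide [-0.1174 -0.7196  0.1099] mm [ -58.7 -359.8   55. ] turn [-0.0001 -0.0002 -0.0002]
```

```bash

python3 -m crank '[{"turn":[0,0,0],"slide":[-0.01,-0.08,0],"fingers":-1},{"turn":[0,0,0],"slide":[-0.026,-0.16,0],"fingers":-1},{"turn":[0,0,0],"slide":[-0.04,-0.24,0],"fingers":-1},{"turn":[0,0,0],"slide":[-0.052,-0.32,0],"fingers":-1},{"turn":[0,0,0],"slide":[-0.065,-0.4,0],"fingers":-1}]'
python3 -m crank '[{"turn":[0,0,0],"slide":[-0.01,-0.08,0],"fingers":-1},{"turn":[0,0,0],"slide":[-0.026,-0.16,0],"fingers":-1},{"turn":[0,0,0],"slide":[-0.04,-0.24,0.02],"fingers":-1},{"turn":[0,0,0],"slide":[-0.052,-0.3,0.06],"fingers":-1},{"turn":[0,0,0],"slide":[-0.052,-0.31,0.1],"fingers":-1}]'
python3 -m crank '[{"turn":[0,0,0],"slide":[0,0,0],"fingers":-1},{"turn":[0,0,0],"slide":[0,0,0],"fingers":-1}]'
python3 - <<'E'
from h import *
st();c=get_calibration("wrist")
cv2.imwrite("pics/j_wrist.png",grab_frame("wrist")[:,:,::-1])
cv2.imwrite("pics/j_top.png",grab_frame("top")[:,:,::-1])
for n,p in dict(sq=(.5894,.2568),bar=(.5328,.2697),tri=(.5212,.219),dot=(.5778,.2061)).items(): print(n,w2p("wrist",[*p,.059],c).round(1))
go(.5894,.2568,.07,-.2245)
E
```

```text
t: 16.9
eef_pos: [0.5787, 0.0958, 0.2048]
ee_rot: [-3.141, -0.001, -0.225]
force: [1.0, 0.3, -0.6]
width: 0.0002
t: 17.32
eef_pos: [0.5886, 0.2559, 0.1543]
ee_rot: [-3.139, -0.002, -0.222]
force: [0.4, -0.0, -0.1]
width: 0.001
t: 17.48
eef_pos: [0.5874, 0.2502, 0.1534]
ee_rot: [3.139, 0.002, -0.224]
force: [0.6, -1.2, 0.1]
width: 0.0005
t 17.4833 pos [0.5874 0.2502 0.1534] rot [ 3.1391e+00  1.8000e-03 -2.2440e-01] F [ 0.64 -1.16  0.08] w 0.0005 q [ 0.71  0.35 -0.17  0.   -1.05  0.64]
sq [241.  190.1]
bar [241.6 249.4]
tri [296.2 248.9]
dot [299.5 190.2]
slide [-0.002  -0.014   0.1715] mm [-1.  -7.  85.8] turn [-0.0001 -0.0002 -0.0002]
```

View pics/j_wrist.png

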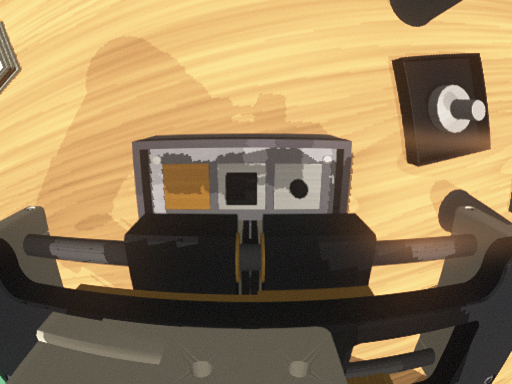

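View pics/j_top.png

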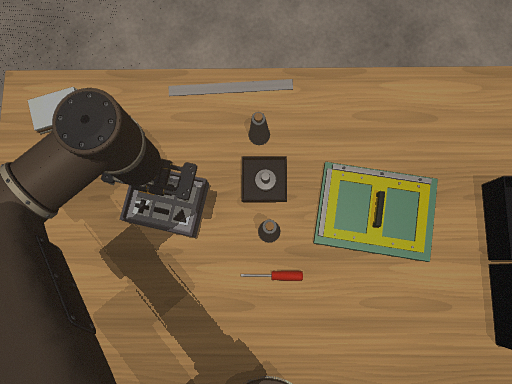

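```bash

python3 -m crank '[{"turn":[0,0,0],"slide":[-0.002,-0.014,0.04],"fingers":-1},{"turn":[0,0,0],"slide":[-0.002,-0.014,0.09],"fingers":-1},{"turn":[0,0,0],"slide":[-0.002,-0.014,0.13],"fingers":-1},{"turn":[0,0,0],"slide":[-0.002,-0.014,0.15],"fingers":-1},{"turn":[0,0,0],"slide":[-0.002,-0.014,0.15],"fingers":-1}]'
python3 -m crank '[{"turn":[0,0,0],"slide":[0,0,0.01],"fingers":-1},{"turn":[0,0,0],"slide":[0,0,0.014],"fingers":-1},{"turn":[0,0,0],"slide":[0,0,0.014],"fingers":-1},{"turn":[0,0,0],"slide":[0,0,0.014],"fingers":-1}]'
python3 -c "
from h import *
st();go(.5894,.2568,.054,-.2245)"
```

```text
t: 18.0
eef_pos: [0.5882, 0.2558, 0.0786]
ee_rot: [3.14, 0.001, -0.227]
force: [-0.2, -0.4, 0.1]
width: 0.0008
t: 18.33
eef_pos: [0.5892, 0.2576, 0.0736]
ee_rot: [-3.14, -0.001, -0.226]
force: [-0.4, 0.1, -1.1]
width: 0.0006
t 18.3333 pos [0.5892 0.2576 0.0736] rot [-3.1404e+00 -1.1000e-03 -2.2550e-01] F [-0.37  0.11 -1.14] w 0.0006 q [ 0.72  0.44 -0.25  0.   -0.89  0.63]
slide [0.0007 0.0015 0.0393] mm [ 0.4  0.7 19.6] turn [-0.0002 -0.0002 -0.0002]
```

```bash

python3 -m crank '[{"turn":[0,0,0],"slide":[0,0.001,0.015],"fingers":-1},{"turn":[0,0,0],"slide":[0,0.001,0.026],"fingers":-1},{"turn":[0,0,0],"slide":[0,0.001,0.033],"fingers":-1},{"turn":[0,0,0],"slide":[0,0.001,0.037],"fingers":-1},{"turn":[0,0,0],"slide":[0,0.001,0.037],"fingers":-1}]'
python3 -m crank '[{"turn":[0,0,0],"slide":[0,0,0.002],"fingers":-1},{"turn":[0,0,0],"slide":[0,0,0.002],"fingers":-1}]'
```

```text
t: 18.75
eef_pos: [0.5886, 0.2569, 0.0544]
ee_rot: [3.141, -0.0, -0.225]
force: [-1.7, -0.3, 3.6]
width: 0.0
t: 18.92
eef_pos: [0.5886, 0.257, 0.0542]
ee_rot: [3.142, -0.0, -0.225]
force: [-2.8, -0.5, 10.2]
width: 0.0004
```

```bash

python3 -m crank '[{"turn":[0,0,0],"slide":[0,0,-0.02],"fingers":-1},{"turn":[0,0,0],"slide":[0,0,-0.045],"fingers":-1},{"turn":[0,0,0],"slide":[0,0,-0.06],"fingers":-1},{"turn":[0,0,0],"slide":[-0.04,0,-0.06],"fingers":-1},{"turn":[0,0,0],"slide":[-0.08,0,-0.06],"fingers":-1}]'
python3 -m crank '[{"turn":[0,0,0],"slide":[-0.036,0,0],"fingers":-1},{"turn":[0,0,0],"slide":[-0.036,0,0],"fingers":-1},{"turn":[0,0,0],"slide":[-0.036,0,0],"fingers":-1},{"turn":[0,0,0],"slide":[-0.036,0,0],"fingers":-1}]'
python3 -c "
from h import *
st();go(.5328,.2697,.054,-.2245)"
```

```text
t: 19.33
eef_pos: [0.5499, 0.2658, 0.0835]
ee_rot: [-3.141, -0.001, -0.227]
force: [-0.1, 0.2, -1.0]
width: 0.0002
t: 19.67
eef_pos: [0.5325, 0.2701, 0.0834]
ee_rot: [-3.141, -0.0, -0.225]
force: [0.1, -0.0, -0.8]
width: 0.0003
t 19.6667 pos [0.5325 0.2701 0.0834] rot [-3.1412e+00 -5.0000e-04 -2.2500e-01] F [ 0.13 -0.04 -0.8 ] w 0.0003 q [ 0.8   0.36 -0.34  0.   -0.87  0.55]
slide [0.0008 0.0006 0.0588] mm [ 0.4  0.3 29.4] turn [-0.0001 -0.0001 -0.0001]
```

```bash

python3 -m crank '[{"turn":[0,0,0],"slide":[0,0,0.025],"fingers":-1},{"turn":[0,0,0],"slide":[0,0,0.042],"fingers":-1},{"turn":[0,0,0],"slide":[0,0,0.052],"fingers":-1},{"turn":[0,0,0],"slide":[0,0,0.057],"fingers":-1},{"turn":[0,0,0],"slide":[0,0,0.057],"fingers":-1}]'
python3 -m crank '[{"turn":[0,0,0],"slide":[0,0,0.002],"fingers":-1},{"turn":[0,0,0],"slide":[0,0,0.002],"fingers":-1}]'
```

```text
t: 20.08
eef_pos: [0.5323, 0.2694, 0.0545]
ee_rot: [3.14, 0.0, -0.226]
force: [-0.9, -0.4, 3.9]
width: 0.0004
t: 20.25
eef_pos: [0.5323, 0.2694, 0.0542]
ee_rot: [3.141, -0.0, -0.226]
force: [-2.4, -1.8, 6.6]
width: 0.0006
```

Bar bottomed. Back to the square.

```bash

python3 -m crank '[{"turn":[0,0,0],"slide":[0,0,-0.02],"fingers":-1},{"turn":[0,0,0],"slide":[0,0,-0.045],"fingers":-1},{"turn":[0,0,0],"slide":[0,0,-0.06],"fingers":-1},{"turn":[0,0,0],"slide":[0.04,0,-0.06],"fingers":-1},{"turn":[0,0,0],"slide":[0.08,0,-0.06],"fingers":-1}]'
python3 -m crank '[{"turn":[0,0,0],"slide":[0.036,0,0],"fingers":-1},{"turn":[0,0,0],"slide":[0.036,0,0],"fingers":-1},{"turn":[0,0,0],"slide":[0.036,0,0],"fingers":-1},{"turn":[0,0,0],"slide":[0.036,0,0],"fingers":-1}]'
python3 -c "
from h import *
st();go(.5894,.2568,.054,-.2245)"
```

```text
t: 20.67
eef_pos: [0.5715, 0.2615, 0.0851]
ee_rot: [-3.14, -0.001, -0.224]
force: [1.3, 0.5, -0.2]
width: 0.0004
t: 21.0
eef_pos: [0.5881, 0.2566, 0.0834]
ee_rot: [3.141, 0.001, -0.226]
force: [-0.5, 0.2, 0.5]
width: 0.0005
t 21.0 pos [0.5881 0.2566 0.0834] rot [ 3.1412e+00  6.0000e-04 -2.2620e-01] F [-0.54  0.24  0.49] w 0.0005 q [ 0.71  0.42 -0.24 -0.   -0.91  0.63]
slide [ 0.0024 -0.001   0.0588] mm [ 1.2 -0.5 29.4] turn [ 0.0001  0.0001 -0.0003]
```

```bash

python3 -m crank '[{"turn":[0,0,0],"slide":[0.002,0,0.025],"fingers":-1},{"turn":[0,0,0],"slide":[0.002,0,0.042],"fingers":-1},{"turn":[0,0,0],"slide":[0.002,0,0.052],"fingers":-1},{"turn":[0,0,0],"slide":[0.002,0,0.057],"fingers":-1},{"turn":[0,0,0],"slide":[0.002,0,0.057],"fingers":-1}]'
python3 -m crank '[{"turn":[0,0,0],"slide":[0,0,0.002],"fingers":-1},{"turn":[0,0,0],"slide":[0,0,0.002],"fingers":-1}]'
python3 -m crank '[{"turn":[0,0,0],"slide":[0,0,-0.02],"fingers":-1},{"turn":[0,0,0],"slide":[0,0,-0.045],"fingers":-1},{"turn":[0,0,0],"slide":[0,0,-0.06],"fingers":-1},{"turn":[0,0,0],"slide":[-0.04,0.03,-0.06],"fingers":-1},{"turn":[0,0,0],"slide":[-0.08,0.07,-0.06],"fingers":-1}]'
python3 -m crank '[{"turn":[0,0,0],"slide":[-0.04,0.034,0],"fingers":-1},{"turn":[0,0,0],"slide":[-0.04,0.034,0],"fingers":-1},{"turn":[0,0,0],"slide":[-0.04,0.034,0],"fingers":-1},{"turn":[0,0,0],"slide":[-0.04,0.034,0],"fingers":-1}]'
python3 -c "
from h import *
st();go(.519,.2195,.054,-.2245)"
```

```text
t: 21.42
eef_pos: [0.5887, 0.2565, 0.0547]
ee_rot: [3.14, 0.001, -0.225]
force: [-2.2, 0.5, 3.5]
width: 0.0002
t: 21.58
eef_pos: [0.5889, 0.2566, 0.0543]
ee_rot: [3.141, 0.001, -0.225]
force: [-2.8, -1.8, 5.0]
width: 0.0006
t: 22.0
eef_pos: [0.5434, 0.2323, 0.0846]
ee_rot: [-3.14, -0.001, -0.225]
force: [0.1, -0.6, -0.1]
width: 0.0004
t: 22.33
eef_pos: [0.5201, 0.2199, 0.0849]
ee_rot: [-3.14, -0.001, -0.225]
force: [1.0, -0.0, 0.1]
width: 0.0002
t 22.3333 pos [0.5201 0.2199 0.0849] rot [-3.1404e+00 -1.2000e-03 -2.2510e-01] F [ 0.98 -0.01  0.1 ] w 0.0002 q [ 0.75  0.31 -0.42  0.   -0.84  0.6 ]
slide [-0.002   0.0014  0.0618] mm [-1.   0.7 30.9] turn [-0.0002 -0.0002 -0.0001]
```

```bash

python3 -m crank '[{"turn":[0,0,0],"slide":[0,0,0.025],"fingers":-1},{"turn":[0,0,0],"slide":[0,0,0.042],"fingers":-1},{"turn":[0,0,0],"slide":[0,0,0.052],"fingers":-1},{"turn":[0,0,0],"slide":[0,0,0.058],"fingers":-1},{"turn":[0,0,0],"slide":[0,0,0.058],"fingers":-1}]'
python3 -m crank '[{"turn":[0,0,0],"slide":[0,0,0.002],"fingers":-1},{"turn":[0,0,0],"slide":[0,0,0.003],"fingers":-1},{"turn":[0,0,0],"slide":[0,0,0.003],"fingers":-1}]'
```

```text
t: 22.75
eef_pos: [0.5197, 0.2195, 0.0547]
ee_rot: [3.141, 0.0, -0.225]
force: [-2.1, 0.4, 4.4]
width: 0.0004
t: 23.0
eef_pos: [0.5197, 0.2195, 0.0542]
ee_rot: [3.142, -0.0, -0.225]
force: [-2.4, -1.4, 8.3]
width: 0.0003
```

Bottomed too. Retreat and inspect.

```bash

python3 -m crank '[{"turn":[0,0,0],"slide":[0,0,-0.03],"fingers":-1},{"turn":[0,0,0],"slide":[0,0,-0.1],"fingers":-1},{"turn":[0,0,0],"slide":[0,0,-0.18],"fingers":-1},{"turn":[0,0,0],"slide":[0,0,-0.25],"fingers":-1},{"turn":[0,0,0],"slide":[0,0,-0.3],"fingers":-1}]'
python3 -m crank '[{"turn":[0,0,0],"slide":[0,0,0],"fingers":-1},{"turn":[0,0,0],"slide":[0,0,0],"fingers":-1},{"turn":[0,0,0],"slide":[0,0,0],"fingers":-1},{"turn":[0,0,0],"slide":[0,0,0],"fingers":-1},{"turn":[0,0,0],"slide":[0,0,0],"fingers":-1}]'
python3 - <<'E'
from h import *
cv2.imwrite("pics/k_top.png",grab_frame("top")[:,:,::-1])
cv2.imwrite("pics/k_scene.png",grab_frame("scene")[:,:,::-1])
im=cv2.imread("pics/k_top.png");crop(im,230,100,215,170,3,"pics/k2.png")
st()
E
```

```text
t: 23.42
eef_pos: [0.5204, 0.2198, 0.2071]
ee_rot: [-3.139, -0.002, -0.225]
force: [1.0, -0.1, 0.5]
width: 0.0005
t: 23.83
eef_pos: [0.5189, 0.2189, 0.2021]
ee_rot: [3.14, 0.002, -0.226]
force: [1.0, 0.4, -0.1]
width: 0.0005
t 23.9333 pos [0.5191 0.2191 0.2025] rot [ 3.140e+00  1.100e-03 -2.255e-01] F [ 0.04 -0.48  0.18] w 0.0005 q [ 0.75  0.19 -0.27 -0.   -1.11  0.6 ]
```

View pics/k2.png

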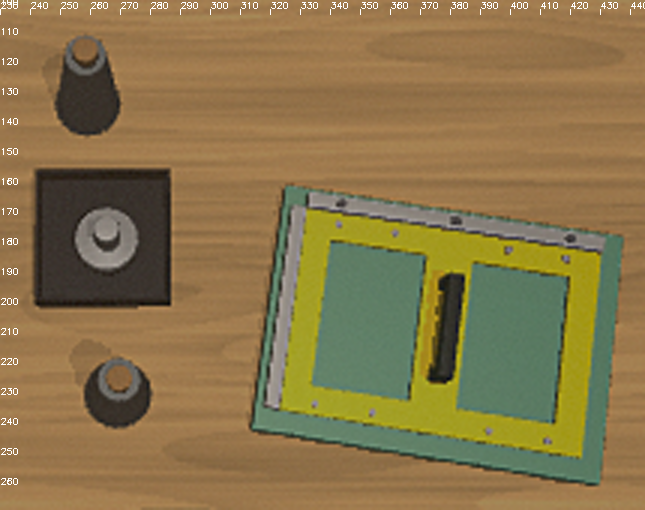

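View pics/k_scene.png

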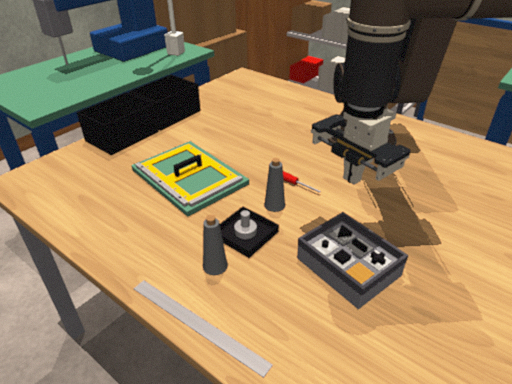

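```bash
python3 -c "
from station import job_done;print(job_done())"
```

```text
the job is handed in; nothing more can be done
None
```

I carried out every step in order and handed the job in at about 24 s of the 72 s allowed. The station reported no verdict.

- **Weight:** it stands in the tray, near the middle. I let go after feeling it touch the floor.
- **Template:** I pushed it gently against both stops, about 4 N on the long stop and 7 N on the end stop, then lowered it and released it. The wrist picture showed it flush with the long stop. At the end stop a dark strip about 2 px wide was visible, which matches the stop's own wall seen at an angle rather than a gap.
- **Keys:** I pressed square, bar, square and triangle in that order. Each press bottomed out: the tool was about 4.8 mm below the key's up position and the force was 5 to 10 N, above the 4 N spring.
- **Last pictures:** the cones and screwdriver looked unmoved, all the keys appeared to be up, and the gripper was well clear of everything. No check failed or disagreed with another. I judged key travel only from tool height and force, because the joint values cannot be read.

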